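Draw a lath out of the strip rack onto the sawing board

ROBOT

A 6-joint arm with a two-finger parallel gripper is mounted at the origin on the work surface. World frame = base frame: x ahead of the robot, y to its left, z up, the work surface at z = 0. Lengths are in m, angles in degrees, forces in N, time in s.
With the tool pointing down it reaches from about 0.325 to 0.85 m from the base axis. Payload 15.5 kg.
Tool frame: the origin (TCP) lies on the mounting face of the last link; the fingertips stand 191 mm ahead of it and the grasp point (between the pads) lies 172 mm ahead of it (arm.finger_overhang is the distance from the TCP to the fingertips, in m); z points along the fingers, y is the line along which they close (so a half turn about z gives the same grasp; the last joint's range is limited). The gripper opens to 91 mm and grips with 3 to 60 N. Pads are 32 mm wide; open, the fingers measure 118 mm over their backs; the gripper's body (76 mm by 178 mm) begins 60 mm behind the grasp point.
Start: joints at [-5.472, 28.281, 77.091, -0, 74.628, -5.472], TCP at [0.625, 0, 0.405] pointing down, gripper open.
Joint ranges: [-166.48, 166.48], [-47.26, 123.95], [12.59, 153.08], [-70.14, 250.14], [6.76, 159.57], [-176.63, 176.63]. Speed limits (degrees/s): [108.29, 108.29, 147.25, 172.46, 172.46, 172.46].

INTERFACE

Orientations are given as [roll, pitch, yaw] about the fixed x, y, z axes, in that order (R = Rz(yaw) Ry(pitch) Rx(roll)).
In Python, from station import readout, eyes, hand_in, arm gives the robot as it stands.
- The arm moves only by the shell command python3 -m jog 'ROWS' [FORCE]. ROWS is JSON, a list that holds one entry, the list of rows, each a list of 7 numbers: the shift along the tool's x, y, z in cm, then the turn, a rotation vector about the tool's x, y, z in rad, then the opening, from -1 (shut) to 1 (fully open). A call has 1 to 12 rows; each row shifts and turns the commanded pose from where the row before left it, along the tool's axes as they then stand; what a row does not reach is not made up. A row lasts 1/10 s, in which the tool goes at most 50 mm and 8.59 degrees, less where a joint would pass 70% of its speed; a pose out of reach is approached as far as the arm can. A call is refused whole if a number of a shift passes 5 or a number of a turn 0.15, either way. A call with a gripper value outside its range is refused whole. The fingers move at their own pace and stop on an object; FORCE is the grip in N (left out, the last holds). Time passes only in rows, so rows that do not move let the fingers close. It gives the time, the measured TCP pose, the force, the opening and the grip force at its end, in the units of the state.
- readout.read_state(): the state, without advancing time (a new reading comes with each control period).
- eyes.read_camera(name): name is "scene" or "side" or "wrist"; returns the picture (384x512x3 uint8, blue, green, red); there is no depth.
- eyes.camera_model(name): a dict with "intrinsics" (3x3 intrinsics, pixels), "pose" (4x4, takes a point from camera to world coordinates). Camera axes: x right, y down, z forward; pixel columns grow to the right and rows downward; lengths in m; the calibration is good to about 2 mm. A picture is of the moment at which its call begins: read the wrist's pose just before it. camera_model takes no time and is no camera call; for the wrist camera it gives the pose at the moment of the call.
- hand_in(): hands the job in; it is judged then, once.
The state is a dict: "t": time; "q": joint angles; "joint_vel": joint speeds; "joint_efforts": joint torques, N m; "eef_pos": TCP position; "ee_rot": TCP orientation; "ft_force": force on the tool from outside, world axes, zero at the start; "torque": the same for the moment, N m; "width": opening from 0.0 (shut) to 1.0 (fully open); "finger_force": force on a finger pad.
Only numpy, scipy, OpenCV 4.12 (cv2) and the standard library are available. Lean on these libraries where they do the work, as an engineer would, in place of code of your own. Each camera call takes 0.05 s, during which the arm holds its last target. There are 200 camera calls.

TASK

A wall of the model house needs a new beam. Take the long square lath out of the strip rack: lift its front end over the lip, draw it out endwise from under the cover, and lay it down flat, without dropping it, in the middle of the sawing board, parallel to the fence, and let go. Leave the flat slat where it lies in the rack.

Things in the scene. Friction and masses are not known exactly. Their poses are not given: they have to be found in the camera images.
- lath_mid (a point): Centre (half-way up) of the long square lath, plain wood, 18 x 18 x 240 mm, 50 g, loose. Its long axis is its own y: +y to the end under the rack's cover, -y to the front end behind the lip. It starts flat on the rack's floor in one of three lanes, centred lengthwise. Grip it across its 18 mm width from above, in the open front half, about 60 mm in front of the centre; 25 mm free on each side.
- slat_mid (a point): Centre (half-way up) of the flat slat, same plain wood, 36 wide x 8 high x 240 mm long along its own y, loose in another lane of the rack. A bystander. The third lane holds an 80 mm offcut of the square section, also not wanted.
- rack: Fixed wooden tray, white floor, 226 (x) x 276 (y) mm, origin centre of underside, on bench. Floor 10 mm up; lanes at x = -60, 0, 60. Front = -y: lip at y -130 to -138, top 30 mm up. Plywood cover over the rear, y 30 to 138, underside 44 mm up; tin and brick on it to 95. A strip lifted level hits the cover before clearing the lip: tilt its front end up 0.1 to 0.16 rad, rear end on the floor.
- board: Sawing board of plywood, fixed, 200 (x) x 320 (y) x 12 mm; origin at the centre of its underside, on the bench; long axis y; top face 12 mm above the bench. A wooden fence 20 mm wide runs along y on its +x edge (x = 80 to 100 mm), top 30 mm above the bench. The lath is to lie centred over the board's origin, along y.
There are look-alikes about, which are no part of the job. There is more than one size of the part that bears lath_mid; the job needs the larger.

How it is judged (in metres and radians):
On the way:
1. the lath's front end is tilted up (over 0.05 rad) while its rear end is still well under the cover (angle between lath_mid's own y axis and vertical above 1.6208 rad and y of lath_mid in the frame of rack above -0.07 m), for 0.05 s.
At the end, for the whole second after the job is handed in: The lath lies flat and at rest on the sawing board, its centre within 35 mm (across) and 40 mm (along) of the board's centre, parallel to the fence within 0.2 rad; the flat slat is within 20 mm of where it lay (x of lath_mid in the frame of board between -0.035 and 0.035 m and y of lath_mid in the frame of board between -0.04 and 0.04 m and z of lath_mid in the frame of board between 0.017 and 0.026 m and angle between the y axis of lath_mid and the y axis of board, either way round below 0.2 rad and linear speed of lath below 0.02 m/s and distance of slat_mid from where it was at the start of the episode below 0.02 m); the robot touches nothing.
It fails at once if the lath is let fall from more than 30 mm above the board (height (world z) of lath_mid above 0.055 m and contact force between lath and anything else below 0.001 N).
It fails at once if the flat slat is moved more than 25 mm (distance of slat_mid from where it was at the start of the episode above 0.025 m).
It also fails if it takes over 42 s, if anything falls off the work surface, if the arm or the gripper's body presses on something with over 40 N, if the wrist force passes 120 N, or if a joint passes its speed limit or range.

## Working session

There is one attempt and no reset: what is moved stays moved. The work goes in short steps, Python scripts to look and compute and a shell command to move; the robot and the scene stay as the last step left them, time stands still between calls to the robot, and variables do not carry over. Pictures are saved under pics/ and viewed, at most 10 in all, crops included, and the job is handed in when it is done.

```bash
mkdir -p pics
python3 - <<'E'
from station import readout, eyes
import cv2, numpy as np
s=readout.read_state(); print(s['t'],s['eef_pos'],s['ee_rot'],s['width'])
ims=[]
for n in ['scene','side','wrist']:
    im=eyes.read_camera(n); cv2.imwrite(f'pics/{n}0.png',im)
    m=eyes.camera_model(n); print(n,np.round(m['intrinsics'],1).tolist(),np.round(m['pose'],3).tolist())
E
```

```text
0.0 [6.24848695e-01 1.66206378e-05 4.04137027e-01] [-1.79930120e+02 -7.56784761e-03  8.99962602e+01] 0.9999784483469053
scene [[396.0, 0.0, 264.3], [0.0, 396.0, 194.5], [0.0, 0.0, 1.0]] [[-0.743, 0.532, -0.407, 0.992], [0.67, 0.596, -0.443, 0.381], [0.007, -0.601, -0.799, 0.742], [0.0, 0.0, 0.0, 1.0]]
side [[482.5, 0.0, 251.9], [0.0, 482.5, 193.2], [0.0, 0.0, 1.0]] [[-0.831, -0.333, 0.446, 0.125], [-0.556, 0.473, -0.683, 0.758], [0.017, -0.815, -0.579, 0.713], [0.0, 0.0, 0.0, 1.0]]
wrist [[288.8, 0.0, 257.1], [0.0, 288.8, 194.3], [0.0, 0.0, 1.0]] [[1.0, -0.001, -0.001, 0.625], [-0.001, -0.969, -0.246, 0.07], [-0.0, 0.246, -0.969, 0.384], [0.0, 0.0, 0.0, 1.0]]
```

View pics/scene0.png

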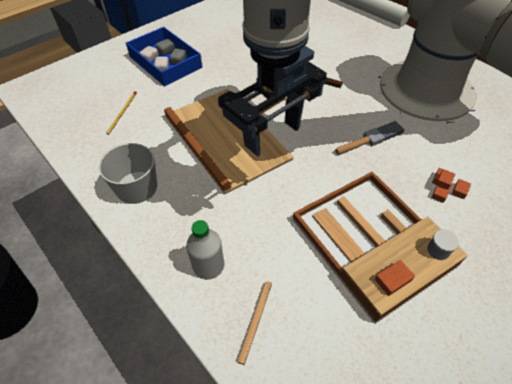

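View pics/wrist0.png

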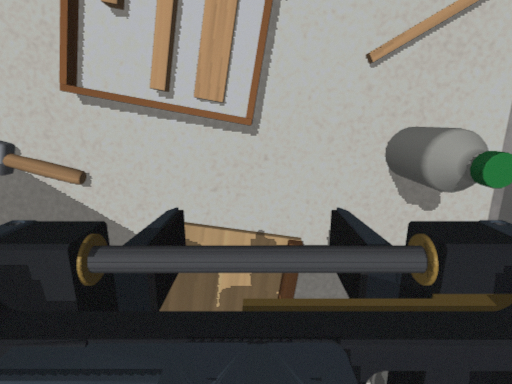

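Scene: the rack is at lower right, with the wide slat at (338,233), the narrow lath at (360,221) and the short offcut at (394,220). A loose stick lies on the bench at (255,320). The sawing board is at (225,135), with its fence running from (165,107) to (230,187).
Wrist: the lath's front end is at (160,89), the slat's at (210,99) and the offcut's at (112,3). Candidates for the lath are (360,221), (338,233), (394,220), (255,320) and the pencil (122,112). I choose (360,221), the narrow, long one in the rack, and will check it in a close crop.

Run:
```python
import cv2, numpy as np
w=cv2.imread('pics/wrist0.png'); s=cv2.imread('pics/scene0.png')
a=cv2.resize(w[0:130,50:290],(800,433),interpolation=cv2.INTER_CUBIC)
cv2.imwrite('pics/c1.png',a)
b=cv2.resize(s[80:200,155:305],(750,600),interpolation=cv2.INTER_CUBIC)
cv2.imwrite('pics/c2.png',b)
```

```text
(no output)
```

View pics/c1.png

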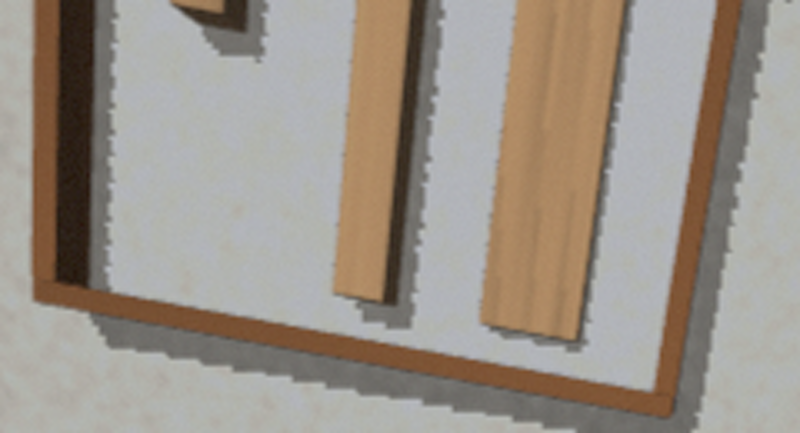

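View pics/c2.png

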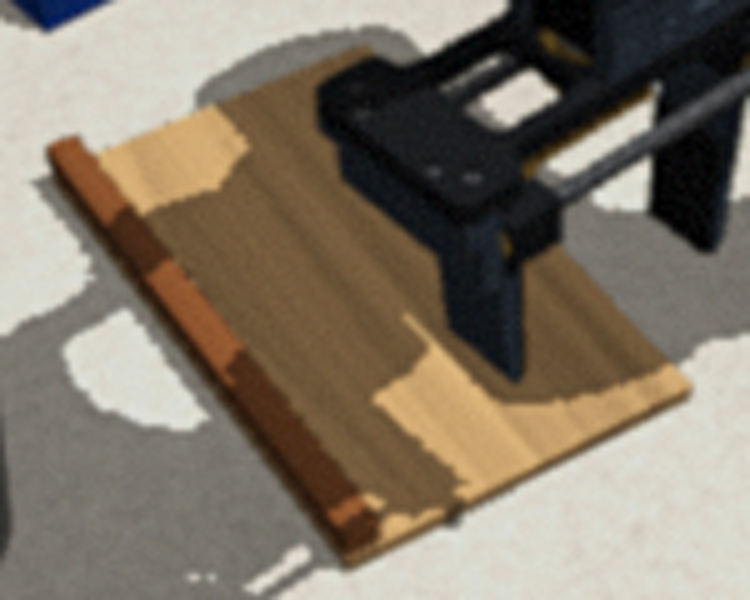

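View pics/side0.png

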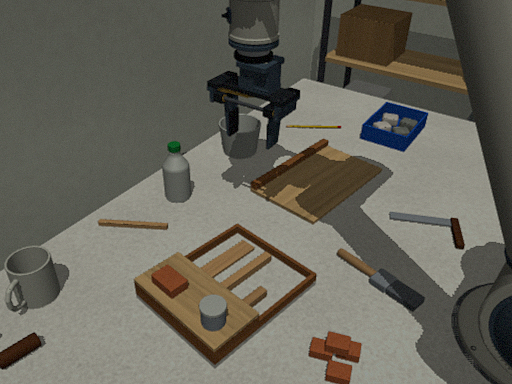

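The wrist crop shows the lath's front-end corners at (150,88) and (165.5,91). It is about half the width of the slat, so the choice holds. The lip's outer corners are at (60.5,90) and (251,124). In the scene crop the board's top corners are at about (293,157), (224.6,191) and (229,89.4), with the outer fence corner at (164.6,109.6).

```bash
cat > h.py <<'E'
import numpy as np
from station import eyes
def ray(name,px,z,m=None):
    m=m or eyes.camera_model(name); P=np.array(m['pose']);K=np.array(m['intrinsics'])
    d=P[:3,:3]@np.linalg.solve(K,[px[0],px[1],1]); o=P[:3,3]
    return o+d*(z-o[2])/d[2]
E
python3 - <<'E'
from h import *
f=lambda n,L,z:[print(n,p,np.round(ray(n,p,z),4)) for p in L]
print('lath');f('wrist',[(149.9,87.6),(165.5,90.6),(157.1,0),(173,0)],.028)
print('lip');f('wrist',[(60.5,90),(251,123.9)],.03)
print('board');f('scene',[(293,157),(224.6,191),(229,89.4)],.012);f('scene',[(164.6,109.6)],.03)
E
```

```text
lath
wrist (149.9, 87.6) [0.4998 0.1075 0.028 ]
wrist (165.5, 90.6) [0.5177 0.1042 0.028 ]
wrist (157.1, 0) [0.5159 0.1974 0.028 ]
wrist (173, 0) [0.5332 0.1974 0.028 ]
lip
wrist (60.5, 90) [0.3965 0.1048 0.03  ]
wrist (251, 123.9) [0.6172 0.0663 0.03  ]
board
scene (293, 157) [ 0.4893 -0.0625  0.012 ]
scene (224.6, 191) [ 0.6826 -0.0922  0.012 ]
scene (229, 89.4) [ 0.4429 -0.3723  0.012 ]
scene (164.6, 109.6) [ 0.6386 -0.402   0.03  ]
```

```bash
python3 -m jog '[[[3.3,-2.1,0,0,0,0,-0.2],[3.3,-2.1,0,0,0,0,-0.2],[3.3,-2.1,0,0,0,0,-0.2],[3.3,-2.1,0,0,0,0,-0.2],[3.3,-2.2,0,0,0,0,-0.2],[0,0,0,0,0,0.0865,-0.2],[0,0,0,0,0,0.0865,-0.2],[0,0,3,0,0,0,-0.2],[0,0,3,0,0,0,-0.2],[0,0,3,0,0,0,-0.2],[0,0,0,0,0,0,-0.2],[0,0,0,0,0,0,-0.2]]]' 30
python3 - <<'E'
from station import readout, eyes
import cv2
s=readout.read_state(); print(s['t'],s['eef_pos'],s['ee_rot'],s['width'])
print(eyes.camera_model('wrist')['pose'])
cv2.imwrite('pics/w1.png',cv2.resize(eyes.read_camera('wrist'),(800,600)))
E
```

```text
t: 1.35
eef_pos: [0.5191, 0.165, 0.3151]
ee_rot: [-179.9, 0.0, 80.1]
ft_force: [-0.1, 1.0, 1.6]
width: 0.397
finger_force: 0.0
1.35 [0.51909227 0.16501713 0.31506859] [-1.79949843e+02  1.89226154e-02  8.00875404e+01] 0.39671615451173026
[[ 9.84850353e-01 -1.67995364e-01 -4.29806851e-02  5.30686711e-01]
 [-1.73406065e-01 -9.54608046e-01 -2.42185496e-01  2.33603639e-01]
 [-3.43667362e-04  2.45969583e-01 -9.69277487e-01  2.95155945e-01]
 [ 0.00000000e+00  0.00000000e+00  0.00000000e+00  1.00000000e+00]]
```

View pics/w1.png

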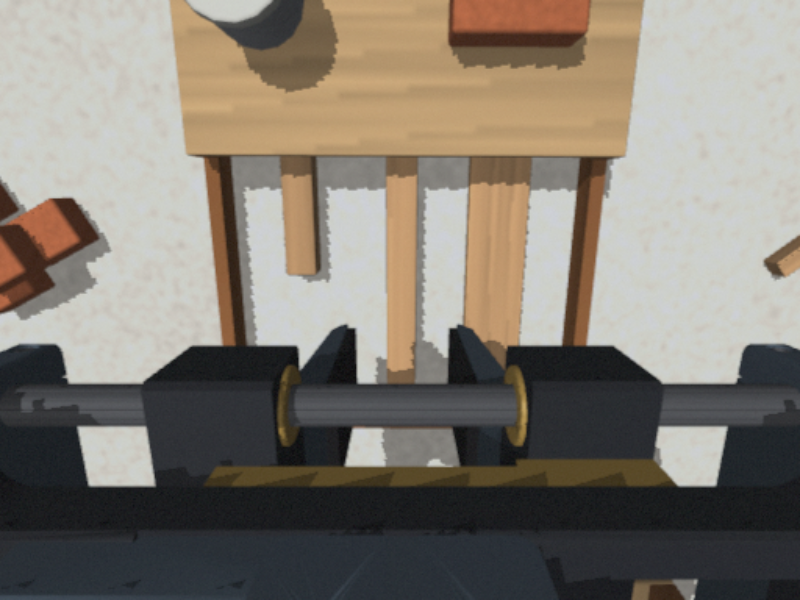

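The lath runs vertically at column 401, midway between the finger pads at 353 and 449, and the slat (from 468) is clear of them. Next I descend, grip and read the result.

```bash
python3 -m jog '[[[0,0,2.5,0,0,0,-0.2],[0,0,2.5,0,0,0,-0.2],[0,0,2.5,0,0,0,-0.2],[0,0,2,0,0,0,-0.2],[0,0,1.5,0,0,0,-0.2],[0,0,0,0,0,0,-0.2],[0,0,0,0,0,0,-0.2],[0,0,0,0,0,0,-1],[0,0,0,0,0,0,-1],[0,0,0,0,0,0,-1],[0,0,0,0,0,0,-1],[0,0,0,0,0,0,-1]]]' 30
```

```text
t: 2.6
eef_pos: [0.5192, 0.1651, 0.2056]
ee_rot: [179.9, -0.0, 80.1]
ft_force: [-1.0, -1.0, 9.8]
width: 0.195
finger_force: 30.0
```

Width 0.195 × 91 mm ≈ 18 mm, so the lath is gripped. Next I tilt about the rear bottom edge.

```bash
python3 -m jog '[[[0.3,0,-0.28,0,-0.015,0,-1],[0.3,0,-0.28,0,-0.015,0,-1],[0.3,0,-0.28,0,-0.015,0,-1],[0.3,0,-0.28,0,-0.015,0,-1],[0.3,0,-0.28,0,-0.015,0,-1],[0.3,0,-0.28,0,-0.015,0,-1],[0.3,0,-0.28,0,-0.015,0,-1],[0.3,0,-0.28,0,-0.015,0,-1],[0,0,0,0,0,0,-1],[0,0,0,0,0,0,-1],[0,0,0,0,0,0,-1]]]' 30
python3 - <<'E'
from station import eyes
import cv2
im=eyes.read_camera('side'); cv2.imwrite('pics/s1.png',cv2.resize(im[190:370,110:350],(800,600),interpolation=cv2.INTER_CUBIC))
E
```

```text
t: 3.7
eef_pos: [0.5232, 0.1896, 0.2257]
ee_rot: [-180.0, 6.9, 80.1]
ft_force: [-0.3, -0.3, -0.2]
width: 0.197
finger_force: 30.0
```

View pics/s1.png

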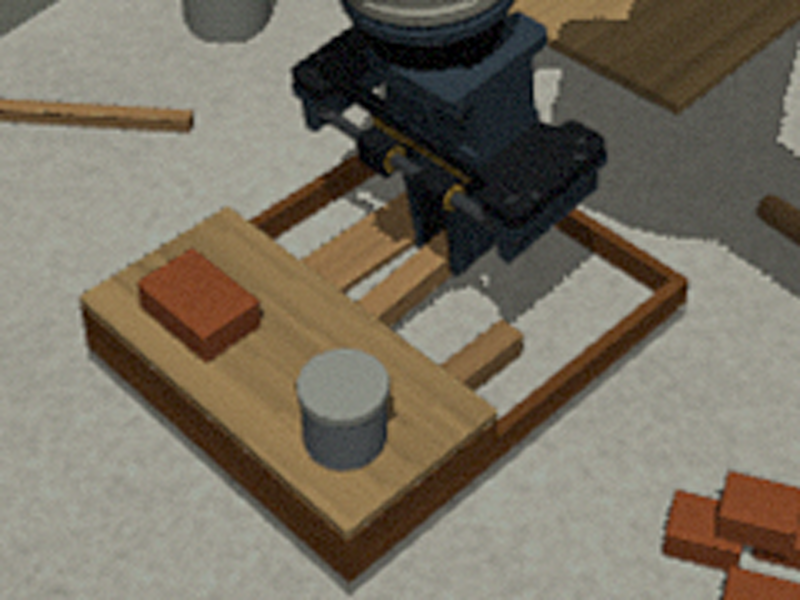

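The lath's front is raised, with its rear still under the cover at crop position (370,310). The force is near zero, so I draw it out along its own axis.

```bash
python3 -m jog '[[[-0.5,0,0,0,0,0,-1],[-1,0,0,0,0,0,-1],[-1.5,0,0,0,0,0,-1],[-1.5,0,0,0,0,0,-1],[-1.5,0,0,0,0,0,-1],[-1.5,0,0,0,0,0,-1],[-1.5,0,0,0,0,0,-1],[-1.5,0,0,0,0,0,-1],[-1.5,0,0,0,0,0,-1],[-1,0,0,0,0,0,-1],[0,0,0,0,0,0,-1],[0,0,0,0,0,0,-1]]]' 30
```

```text
t: 4.95
eef_pos: [0.5012, 0.0626, 0.2414]
ee_rot: [180.0, 6.9, 80.1]
ft_force: [0.9, 0.5, -0.1]
width: 0.192
finger_force: 30.0
```

```bash
python3 -m jog '[[[0,0,-1,0,0,0,-1],[0,0,-1.5,0,0,0,-1],[0,0,-1.5,0,0.03,0,-1],[0,0,-1,0,0.03,0,-1],[0,0,0,0,0.03,-0.01,-1],[0,0,0,0,0.03,-0.01,-1],[-1.5,0.5,0,0,0,0,-1],[-2.5,0.9,0,0,0,0,-1],[-3,1,0,0,0,0,-1],[-3,1,0,0,0,0,-1],[-3,1,0,0,0,0,-1],[-3,1,0,0,0,0,-1]]]' 30
python3 -m jog '[[[-3,1,0,0,0,0,-1],[-3,1,0,0,0,0,-1],[-3,1,0,0,0,0,-1],[-3,1,0,0,0,0,-1],[-2.5,0.9,0,0,0,0,-1],[-1.5,0.5,0,0,0,0,-1],[0,0,0,0,0,0,-1],[0,0,0,0,0,0,-1]]]' 30
```

```text
t: 6.15
eef_pos: [0.5315, -0.0988, 0.2917]
ee_rot: [-180.0, -0.0, 81.3]
ft_force: [0.3, -0.2, -0.6]
width: 0.194
finger_force: 30.0
t: 6.95
eef_pos: [0.56, -0.2636, 0.2911]
ee_rot: [-179.9, -0.0, 81.2]
ft_force: [-0.4, 1.0, 0.1]
width: 0.194
finger_force: 30.0
```

```bash
python3 -m jog '[[[-1.4,-0.1,0,0,0,0,-1],[-1.4,-0.1,0,0,0,0,-1],[0,0,1.5,0,0,0,-1],[0,0,2,0,0,0,-1],[0,0,2,0,0,0,-1],[0,0,1.5,0,0,0,-1],[0,0,0.5,0,0,0,-1],[0,0,0,0,0,0,-1],[0,0,0,0,0,0,-1]]]' 30
python3 - <<'E'
from station import eyes
import cv2
im=eyes.read_camera('scene'); cv2.imwrite('pics/s2.png',cv2.resize(im[70:220,140:340],(800,600),interpolation=cv2.INTER_CUBIC))
E
```

```text
t: 7.85
eef_pos: [0.554, -0.2921, 0.2167]
ee_rot: [180.0, 0.0, 81.2]
ft_force: [-0.2, -0.6, -0.2]
width: 0.194
finger_force: 30.0
```

View pics/s2.png

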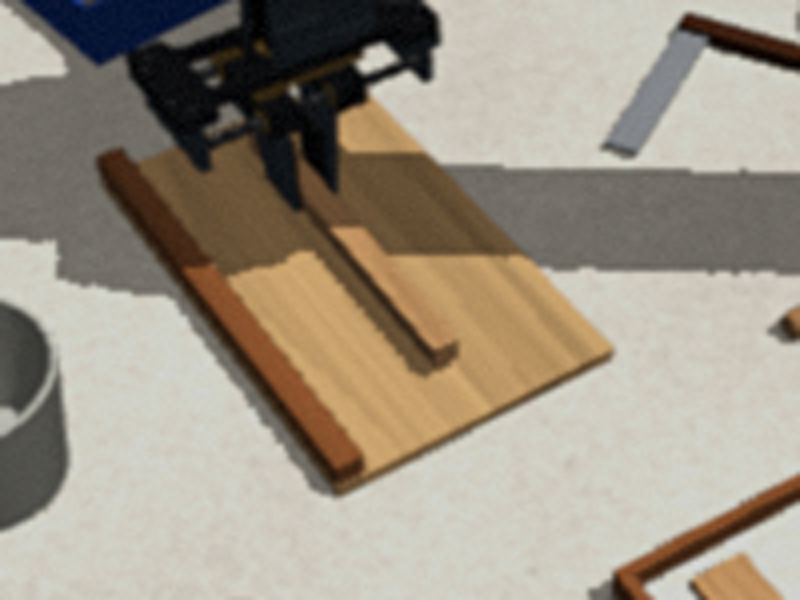

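The lath lies parallel to the fence over mid-board, with its rear end top at crop (447,350), which is pixel (252,157.5). I check that by calculation and lower the rest of the way.

```bash
python3 -c "
from h import *
print(ray('scene',(251.8,157.5),.039))"
python3 -m jog '[[[0,0,0.4,0,0,0,-1],[0,0,0.3,0,0,0,-1],[0,0,0.2,0,0,0,-1],[0,0,0,0,0,0,-1],[0,0,0,0,0,0,-1]]]' 10
```

```text
[ 0.58260396 -0.11038132  0.039     ]
t: 8.4
eef_pos: [0.5538, -0.2919, 0.2069]
ee_rot: [-180.0, 0.0, 81.2]
ft_force: [-0.7, 0.3, -1.1]
width: 0.198
finger_force: 10.0
```

The rear end is where expected, within 3 mm. There is no contact force yet, so I lower a little further.

```bash
python3 -m jog '[[[0,0,0.15,0,0,0,-1],[0,0,0,0,0,0,-1],[0,0,0,0,0,0,-1]]]' 10
```

```text
t: 8.7
eef_pos: [0.5537, -0.2919, 0.2059]
ee_rot: [-180.0, 0.0, 81.2]
ft_force: [-2.8, 0.6, 7.5]
width: 0.199
finger_force: 10.0
```

```bash
python3 -m jog '[[[0,0,0,0,0,0,-0.2],[0,0,0,0,0,0,-0.2],[0,0,0,0,0,0,-0.2],[0,0,0,0,0,0,-0.2],[0,0,-0.5,0,0,0,-0.2],[0,0,-1.5,0,0,0,-0.2],[0,0,-2.5,0,0,0,-0.2],[0,0,-2.5,0,0,0,-0.2],[0,0,-2.5,0,0,0,-0.2],[0,0,-2.5,0,0,0,-0.2],[0,0,0,0,0,0,-0.2],[0,0,0,0,0,0,-0.2]]]'
python3 - <<'E'
from station import eyes
import cv2
im=eyes.read_camera('scene'); cv2.imwrite('pics/s3.png',cv2.resize(im[70:310,140:460],(800,600),interpolation=cv2.INTER_CUBIC))
E
```

```text
t: 9.9
eef_pos: [0.5538, -0.2919, 0.3268]
ee_rot: [179.9, 0.0, 81.2]
ft_force: [-0.1, 0.2, -0.9]
width: 0.398
finger_force: 0.0
```

View pics/s3.png

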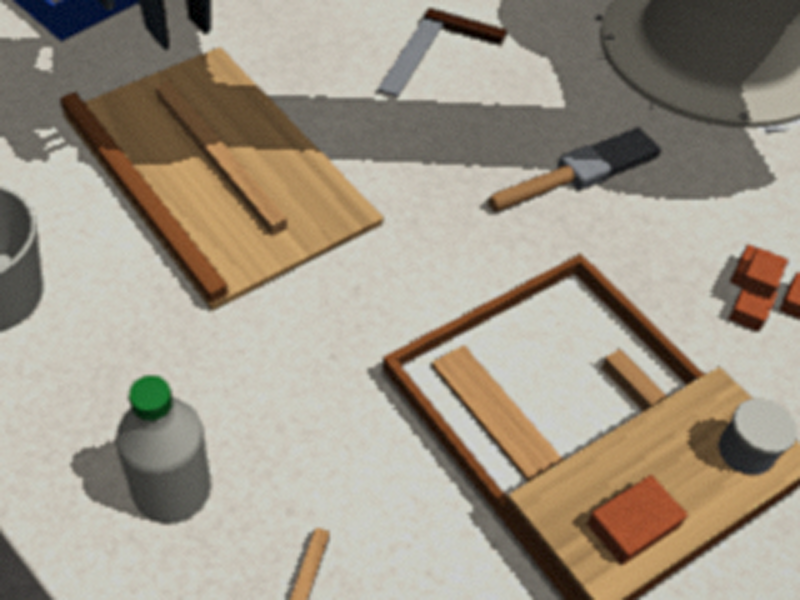

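The lath lies free and flat on the board, from (160,93) to (278,222), parallel to the fence and centred. The slat is undisturbed at (495,410), and the gripper is clear.

```bash
python3 -c "
from station import hand_in
print(hand_in())"
```

```text
the job is handed in; nothing more can be done
None
```

I drew the lath out of the rack, laid it flat in the middle of the sawing board parallel to the fence, let go of it, left the slat undisturbed in the rack, and handed the job in at about 10 s; no verdict came back.

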